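# Put the brake pads on their right sides

## Task

The two pads went back into this brake caliper on the wrong sides, so their linings face the pistons. Lift the steel keeper off its studs without pulling the pads up with it, swap the two pads over, so that the pad with the wear sensor stands on the side with the mounting lugs and both linings face the wooden block in the disc gap, and refit the keeper flat over its two studs. Leave the tape measure and padlock where they are.

Things in the scene. Friction and masses are not known exactly. Their poses are not given: they have to be found in the camera images.
- caliper: Grey brake caliper, fixed, window up; mm in its frame. Origin: underside middle. x along pads, +y to the side with 2 mounting lugs (eyes x +-72, y 91). End bridges x +-(62..92), top z 92, each with a stud at x +-77, y 0, to z 108; black caps at x 82, y +-48, to z 106. Wooden block y +-17. Pockets |y| 17..42, open up, 124 long, ledges at z 24; block and sides by them 58 high, with lead-ins.
- pad_sensor: Brake pad, black sensor block on its top edge at x 37 mm. Steel back 6 + lining 14 = 20 mm thick, 114 long, 66 high at the middle tab (x +-22), else 58; 0.26 kg. Stands on its flat lower edge. Origin: lower edge of the steel face, mid-length; z up, lining to -y: it fills y 0..-20. Starts in the caliper's -y pocket, axes parallel; goes unturned to the +y one (origin at y 37..42 there).
- pad_plain: Brake pad without sensor, else the same as pad_sensor: 20 mm thick, 114 long, 66 high at the middle tab, stands upright. Origin: lower edge of the steel face, mid-length; x along the pad, z up, lining towards -y (fills y 0 to -20). Starts in the caliper's +y pocket, turned half round to the caliper; goes unturned to the -y pocket (origin at y -37 to -42 mm in the caliper frame).
- keeper: Loose cross-shaped steel plate lying on the caliper's bridges, 2 mm above the pads. Strip 186 x 34 x 4 mm along its x, 15 mm holes at x +-77 mm for the studs; cross arm 40 x 90 mm; grip rib on top along x, 14 mm wide, 80 long, top at z 30 mm. 0.2 kg. Origin: middle of its flat underside, z up. In place: underside at caliper z 92 mm, centred, either way round.
- tape_measure: Yellow tape measure, a bystander, 37 x 81 x 67 mm high, standing on the bench on the robot's left. Origin: middle of its underside, long along its y.
- padlock: Brass padlock, a bystander, 66 x 45 x 17 mm, lying on the bench. Origin: middle of its underside.
- mat: Flat dark ribbed rubber mat, 200 x 200 x 3 mm, fixed on the bench and bare: the free spot for putting parts down meanwhile; the keeper and one pad fit on it side by side. Origin: middle of its underside. A big vise, up to 0.24 m high, stands beyond y = -0.18 m.

How it is judged:
On the way:
1. the keeper is lifted clear of the caliper while both pads stay down in their pockets ((z of keeper in the frame of caliper above 0.13 m or horizontal distance between keeper and caliper above 0.1 m) and z of each of pad_sensor, pad_plain in the frame of caliper below 0.032 m and y of pad_sensor in the frame of caliper below -0.01 m and y of pad_plain in the frame of caliper above 0.01 m and horizontal distance between each of pad_sensor, pad_plain and caliper below 0.045 m), for 0.2 s.
At the end, for the whole second after the job is handed in: Sensor pad in the lug-side pocket, plain pad in the other, each down on its ledges (within 5 mm), upright within 0.22 rad, lining to the wooden block; keeper flat on the bridges over both studs (within 8 mm sideways, 3 mm in height); all at rest and let go (y of pad_sensor in the frame of caliper between 0.033 and 0.046 m and x of pad_sensor in the frame of caliper between -0.01 and 0.01 m and z of pad_sensor in the frame of caliper between 0.019 and 0.029 m and angle between each of pad_sensor, pad_plain's own z axis and vertical below 0.22 rad and y of pad_plain in the frame of caliper between -0.046 and -0.033 m and x of pad_plain in the frame of caliper between -0.01 and 0.01 m and z of pad_plain in the frame of caliper between 0.019 and 0.029 m and horizontal distance between keeper and caliper below 0.008 m and z of keeper in the frame of caliper between 0.088 and 0.095 m and angle between keeper's own z axis and vertical below 0.05 rad and angle between the x axis of keeper and the x axis of caliper, either way round below 0.12 rad and linear speed of each of pad_sensor, pad_plain, keeper below 0.01 m/s); the robot touches nothing.
It fails at once if the tape measure is moved more than 30 mm (distance of tape_measure from where it was at the start of the episode above 0.03 m).
It fails at once if the padlock is moved more than 30 mm (distance of padlock from where it was at the start of the episode above 0.03 m).
It also fails if it takes over 131 s, if anything falls off the work surface, if the arm or the gripper's body presses on something with over 40 N, if the wrist force passes 120 N, or if a joint passes its speed limit or range.

## Robot

A 6-joint arm with a two-finger parallel gripper is mounted at the origin on the work surface; the furniture and walls round the work are solid. World frame = base frame: x ahead of the robot, y to its left, z up, the work surface at z = 0. Lengths are in m, angles in rad, forces in N, time in s.
With the tool pointing down it reaches from about 0.275 to 1 m from the base axis. Payload 8.4 kg.
Tool frame: the origin (TCP) lies midway between the tips of the shut fingers; the grasp point (between the pads) lies 19 mm behind it (arm.tcp_to_grasp is the distance from the TCP to the grasp point, in m); z points along the fingers, y is the line along which they close (so a half turn about z gives the same grasp; the last joint's range is limited). The gripper opens to 85 mm and grips with 20 to 120 N. Pads are 22 mm wide; open, the fingers measure 114 mm over their backs; the gripper's body (76 mm by 85 mm) begins 54 mm behind the grasp point. The pads swing forward as they close: fully open they stand 13 mm farther back than shut.
Start: joints at [1.207, 0.353, 1.633, -0, 1.155, -0.002], TCP at [0.221, 0.585, 0.231] pointing down, gripper open.
Joint ranges: [-2.63, 2.63], [-0.92, 2.1], [0.06, 2.66], [-1.3, 4.44], [0, 2.69], [-3.02, 3.02]. Speed limits (rad/s): [2.22, 2.22, 2.79, 3.14, 3.14, 3.14].

## Interface

Orientations are given as a unit quaternion [x, y, z, w].
In Python, from plant import arm gives the robot as it stands. The module is installed in compiled form; this text tells all that it offers.
- The arm moves only by the tool arm_command, never from a script. Its argument "moves" is a list of rows, each an object with "delta_rot": the turn, a rotation vector about the tool's x, y, z in degrees, a list of three; "travel": the shift along the tool's x, y, z in cm, a list of three; "jaw": the closure, from -1 (fully open) to 1 (shut). A call has exactly 10 rows; each row is the pose to reach, as a shift and turn from the pose commanded when the call began, along the tool's axes at that moment; what a row does not reach only later rows make up. A row lasts 1/8 s, in which the tool goes at most 62.5 mm and 10.7 degrees, less where a joint would pass 70% of its speed; a pose out of reach is approached as far as the arm can. A call with a gripper value outside its range is refused whole. The fingers move at their own pace and stop on an object; "force" is the grip in N (left out, the last holds). Time passes only in rows, so rows that repeat a pose let the fingers close, or fill a call up. It gives the time, the measured TCP pose, the force, the opening and the grip force at its end, in the units of the state.
- arm.observe(): the state, without advancing time (a new reading comes with each control period).
- arm.get_image(name): name is "scene" or "side" or "wrist"; returns the picture (480x640x3 uint8, blue, green, red); there is no depth.
- arm.camera_model(name): a dict with "fx", "fy", "cx", "cy" (pixels), "origin" and "attitude" of the camera in the world. Camera axes: x right, y down, z forward; pixel columns grow to the right and rows downward; lengths in m; the calibration is good to about 2 mm. A picture is of the moment at which its call begins: read the wrist's pose just before it. camera_model takes no time and is no camera call; for the wrist camera it gives the pose at the moment of the call.
- arm.finish_job(): hands the job in; it is judged then, once.
The state is a dict: "time_s": time; "qpos": joint angles; "qvel": joint speeds; "tau": joint torques, N m; "tcp_pos": TCP position; "tcp_rot": TCP orientation; "force": force on the tool from outside, world axes, zero at the start; "wrist_torque": the same for the moment, N m; "gripper_width": finger opening in m; "gripper_force": force on a finger pad.
Only numpy, scipy, OpenCV 4.12 (cv2) and the standard library are available. Lean on these libraries where they do the work, as an engineer would, in place of code of your own. Each camera call takes 0.05 s, during which the arm holds its last target. There are 200 camera calls.

## Working session

There is one attempt and no reset: what is moved stays moved. The work goes in short steps, Python scripts to look and compute and a tool call to move; the robot and the scene stay as the last step left them, time stands still between calls to the robot, and variables do not carry over. Pictures are saved under pics/ and viewed, at most 14 in all, crops included, and the job is handed in when it is done.

Besides the shell and the picture viewer there is one more tool, called after ">>>" as name(argument=value, ...), one argument or row to a line, values as JSON. arm_command: Moves the arm, as the interface text tells. Its arguments: {"type":"object","properties":{"moves":{"type":"array"},"force":{"type":"number"}},"required":["moves"]}

```bash
mkdir -p pics
python3 - <<'E'
from plant import arm
import cv2,numpy as np
s=arm.observe();print({k:np.round(v,3).tolist() for k,v in s.items()})
for n in("scene","side","wrist"):
    m=arm.camera_model(n);print(n,{k:np.round(v,4).tolist() for k,v in m.items()})
    cv2.imwrite(f"pics/{n}0.png",arm.get_image(n))
E
```

```text
{'time_s': 0.0, 'qpos': [1.207, 0.354, 1.634, -0.0, 1.155, -0.002], 'qvel': [0.001, 0.0, 0.001, -0.0, -0.0, 0.001], 'tau': [0.001, -60.525, -34.207, 0.0, 0.009, -0.0], 'tcp_pos': [0.221, 0.584, 0.231], 'tcp_rot': [0.18, 0.984, -0.001, -0.0], 'force': [1.26, -0.178, -0.015], 'wrist_torque': [-0.001, -0.019, 0.047], 'gripper_force': 0.0, 'gripper_width': 0.085}
scene {'fx': 463.2973, 'fy': 463.2973, 'cx': 320.9628, 'cy': 241.2396, 'origin': [-0.0978, 0.6118, 0.4789], 'attitude': [-0.362, 0.7692, -0.483, 0.2098]}
side {'fx': 449.5453, 'fy': 449.5453, 'cx': 322.0041, 'cy': 247.0878, 'origin': [0.3109, 0.7653, 0.6135], 'attitude': [-0.1251, 0.8892, -0.4373, 0.0499]}
wrist {'fx': 421.4896, 'fy': 421.4896, 'cx': 315.7437, 'cy': 240.8325, 'origin': [0.1553, 0.6095, 0.3724], 'attitude': [0.8146, 0.5629, 0.0794, 0.1156]}
```

View pics/scene0.png

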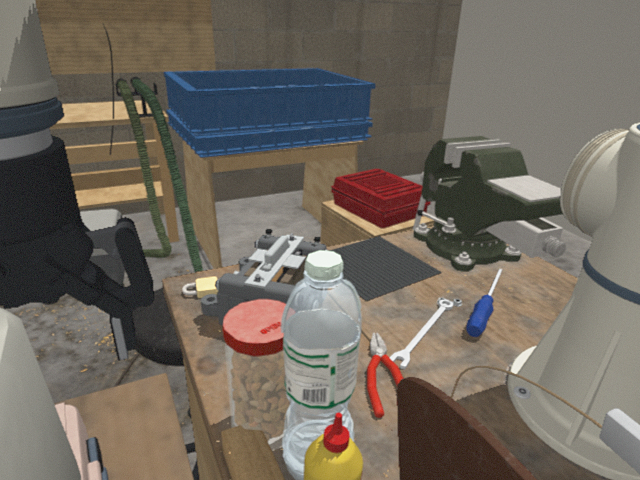

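View pics/side0.png

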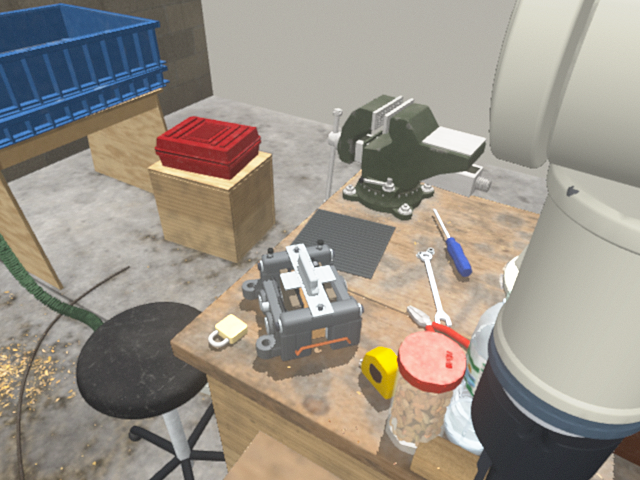

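The scene view shows the caliper at about (275,270) behind the jar and bottle, with the mat at (385,268). The side view shows the caliper at about (310,300) with its lugs on the left (250,288)/(265,345). The padlock is at (230,330), the tape at (380,370) and the mat at (345,240).

```bash
cat > h.py <<'E'
import cv2,numpy as np
from scipy.spatial.transform import Rotation as R
from plant import arm
def ray(m,u,v):
    d=R.from_quat(m["attitude"]).apply([(u-m["cx"])/m["fx"],(v-m["cy"])/m["fy"],1.]);return np.array(m["origin"]),d
def on(m,u,v,z):
    o,d=ray(m,u,v);return o+d*(z-o[2])/d[2]
def proj(m,p):
    c=R.from_quat(m["attitude"]).inv().apply(np.array(p)-m["origin"]);return np.array([m["fx"]*c[0]/c[2]+m["cx"],m["fy"]*c[1]/c[2]+m["cy"]])
def tri(obs):
    A=np.zeros((3,3));b=np.zeros(3)
    for m,u,v in obs:
        o,d=ray(m,u,v);d/=np.linalg.norm(d);P=np.eye(3)-np.outer(d,d);A+=P;b+=P@o
    x=np.linalg.solve(A,b);return x
def go(pos,yaw,frm=None):
    "tool down, tool y axis at world angle yaw (mod pi); prints delta_rot deg, travel cm"
    s=arm.observe();p,q=(s["tcp_pos"],R.from_quat(s["tcp_rot"])) if frm is None else frm
    best=None
    for y in(yaw,yaw+np.pi):
        yv=np.array([np.cos(y),np.sin(y),0]);z=np.array([0,0,-1.]);T=R.from_matrix(np.c_[np.cross(yv,z),yv,z])
        rv=(q.inv()*T).as_rotvec(degrees=True)
        if best is None or np.linalg.norm(rv)<np.linalg.norm(best):best=rv
    print("rot",np.round(best,2),"travel",np.round(q.inv().apply(np.array(pos)-p)*100,2))
def show(*names):
    s=arm.observe();print(round(s["time_s"],2),np.round(s["tcp_pos"],4),np.round(s["force"],1),round(s["gripper_width"],4),round(s["gripper_force"],1))
E
python3 - <<'E'
from h import *
im=cv2.imread("pics/side0.png");c=im[230:380,190:390];cv2.imwrite("pics/sidec.png",cv2.resize(c,(800,600),interpolation=cv2.INTER_CUBIC))
w=arm.camera_model("wrist");print(R.from_quat(arm.observe()["tcp_rot"]).as_matrix().round(3))
m=arm.camera_model("side")
for u,v,z in((301,247,.108),(325,311,.108),(313,279,.12),(250,288,.05),(265,345,.05),(311,211,0.),(396,250,0),(377,273,0),(230,330,0)):print(u,v,on(m,u,v,z).round(3))
E
```

```text
[[-0.935  0.354 -0.   ]
 [ 0.354  0.935 -0.001]
 [ 0.    -0.001 -1.   ]]
301 247 [0.511 0.145 0.108]
325 311 [0.427 0.288 0.108]
313 279 [0.462 0.236 0.12 ]
250 288 [0.586 0.217 0.05 ]
265 345 [0.512 0.333 0.05 ]
311 211 [ 0.574 -0.134  0.   ]
396 250 [ 0.349 -0.039  0.   ]
377 273 [0.376 0.05  0.   ]
230 330 [0.602 0.28  0.   ]
```

View pics/sidec.png

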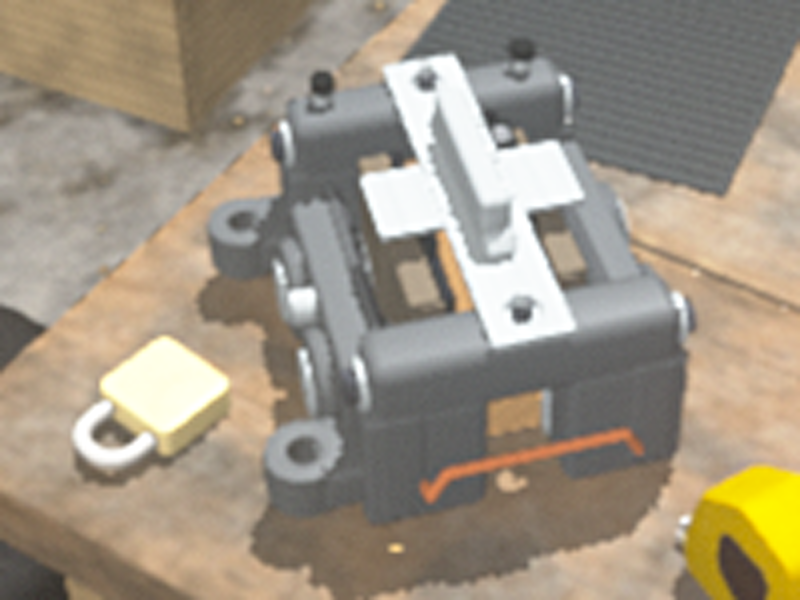

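The crop shows the far bridge carrying the black caps, so that is the caliper's +x end, with the lugs on the left (+y). The keeper studs are at crop (427,74) and (521,303). I'll move the wrist above for measuring.

Run:
```python
from h import *
m=arm.camera_model("side")
a,b=on(m,296.8,248.5,.108),on(m,320.2,305.7,.108);print(a,b,(a+b)/2,np.degrees(np.arctan2(*(a-b)[1::-1])))
for u,v in((405,430),(460,445),(380,395)):print(on(m,u,v,0).round(3))
T=R.from_quat(arm.observe()["tcp_rot"]);w=arm.camera_model("wrist")
print("cam in tool",T.inv().apply(w["origin"]-np.array(arm.observe()["tcp_pos"])),T.inv().apply(ray(w,320,240)[1]))
go([.47,.217,.36],np.radians(30.5))
```

```text
[0.51727606 0.1513389  0.108     ] [0.43707414 0.27956488 0.108     ] [0.4771751  0.21545189 0.108     ] -57.97512108202917
[0.276 0.386 0.   ]
[0.197 0.387 0.   ]
[ 0.321  0.337 -0.   ]
cam in tool [ 0.07052674  0.00029605 -0.14181627] [-0.27580079  0.01053981  0.9612121 ]
rot [-6.000e-02  2.000e-02  3.877e+01] travel [-36.28 -25.54 -12.9 ]
```

>>> arm_command(
  moves=[
    {"delta_rot":[0,0,0],"travel":[0,0,-6.2],"jaw":-1},
    {"delta_rot":[0,0,0],"travel":[0,0,-12.9],"jaw":-1},
    {"delta_rot":[0,0,10],"travel":[-5,-3.5,-12.9],"jaw":-1},
    {"delta_rot":[0,0,20],"travel":[-10,-7,-12.9],"jaw":-1},
    {"delta_rot":[0,0,30],"travel":[-15,-10.5,-12.9],"jaw":-1},
    {"delta_rot":[0,0,38.8],"travel":[-20,-14,-12.9],"jaw":-1},
    {"delta_rot":[0,0,38.8],"travel":[-25,-17.5,-12.9],"jaw":-1},
    {"delta_rot":[0,0,38.8],"travel":[-30,-21,-12.9],"jaw":-1},
    {"delta_rot":[0,0,38.8],"travel":[-36.3,-25.5,-12.9],"jaw":-1},
    {"delta_rot":[0,0,38.8],"travel":[-36.3,-25.5,-12.9],"jaw":-1},
  ],
)

```text
time_s: 1.4
tcp_pos: [0.4718, 0.2147, 0.3601]
tcp_rot: [0.498, 0.867, -0.0, 0.0]
force: [0.6, 0.4, 0.1]
gripper_width: 0.0849
gripper_force: 0.0
```

Run:
```python
from h import *
import pickle
show()
m={n:arm.camera_model(n) for n in("wrist","scene","side")}
for n in m: cv2.imwrite(f"pics/{n}1.png",arm.get_image(n))
pickle.dump(m,open("m1.pkl","wb"));show()
```

```text
1.4 [0.4718 0.2147 0.3601] [0.6 0.4 0.1] 0.0849 0.0
1.55 [0.4703 0.2176 0.3601] [-0.2  0.3  1.1] 0.0856 0.0
```

View pics/wrist1.png

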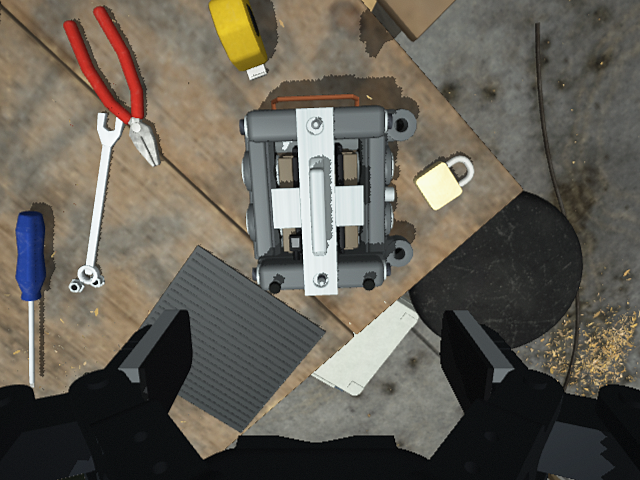

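The wrist view shows the whole caliper: studs at (316,125) and (321,279), black caps at (275,287) and (369,284), lugs on the right and the sensor at (295,243) in the left pocket. The mat is at (235,335). I'll take two settled, closer views for stereo.

>>> arm_command(
  moves=[
    {"delta_rot":[0,0,0],"travel":[0,-5,4],"jaw":-1},
    {"delta_rot":[0,0,0],"travel":[0,-6,8],"jaw":-1},
    {"delta_rot":[0,0,0],"travel":[0,-6,8],"jaw":-1},
    {"delta_rot":[0,0,0],"travel":[0,-6,8],"jaw":-1},
    {"delta_rot":[0,0,0],"travel":[0,-6,8],"jaw":-1},
    {"delta_rot":[0,0,0],"travel":[0,-6,8],"jaw":-1},
    {"delta_rot":[0,0,0],"travel":[0,-6,8],"jaw":-1},
    {"delta_rot":[0,0,0],"travel":[0,-6,8],"jaw":-1},
    {"delta_rot":[0,0,0],"travel":[0,-6,8],"jaw":-1},
    {"delta_rot":[0,0,0],"travel":[0,-6,8],"jaw":-1},
  ],
)

```text
time_s: 2.8
tcp_pos: [0.4187, 0.1871, 0.2803]
tcp_rot: [0.496, 0.868, -0.0, -0.0]
force: [0.6, -0.4, 0.1]
gripper_width: 0.0855
gripper_force: 0.0
```

```bash
cat > snap.py <<'E'
import sys;from h import *;import pickle
k=sys.argv[1];show();m=arm.camera_model("wrist");im=arm.get_image("wrist");cv2.imwrite(f"pics/w{k}.png",im);pickle.dump(m,open(f"m{k}.pkl","wb"))
E
python3 snap.py A
```

```text
2.8 [0.4187 0.1871 0.2803] [ 0.6 -0.4  0.1] 0.0855 0.0
```

>>> arm_command(
  moves=[
    {"delta_rot":[0,0,0],"travel":[0,6,0],"jaw":-1},
    {"delta_rot":[0,0,0],"travel":[0,12,0],"jaw":-1},
    {"delta_rot":[0,0,0],"travel":[0,12,0],"jaw":-1},
    {"delta_rot":[0,0,0],"travel":[0,12,0],"jaw":-1},
    {"delta_rot":[0,0,0],"travel":[0,12,0],"jaw":-1},
    {"delta_rot":[0,0,0],"travel":[0,12,0],"jaw":-1},
    {"delta_rot":[0,0,0],"travel":[0,12,0],"jaw":-1},
    {"delta_rot":[0,0,0],"travel":[0,12,0],"jaw":-1},
    {"delta_rot":[0,0,0],"travel":[0,12,0],"jaw":-1},
    {"delta_rot":[0,0,0],"travel":[0,12,0],"jaw":-1},
  ],
)

```text
time_s: 4.1
tcp_pos: [0.5222, 0.248, 0.2802]
tcp_rot: [0.496, 0.868, -0.0, -0.0]
force: [0.2, -0.2, 0.6]
gripper_width: 0.0854
gripper_force: 0.0
```

```bash
python3 snap.py B
python3 - <<'E'
import cv2,numpy as np
a=cv2.imread("pics/wA.png")[20:380,230:530];b=cv2.imread("pics/wB.png")[20:380,90:390]
m=np.hstack([a,b]);cv2.imwrite("pics/mAB.png",cv2.resize(m,(800,480),interpolation=cv2.INTER_CUBIC))
E
```

```text
4.1 [0.5222 0.248  0.2802] [ 0.2 -0.2  0.6] 0.0854 0.0
```

View pics/mAB.png

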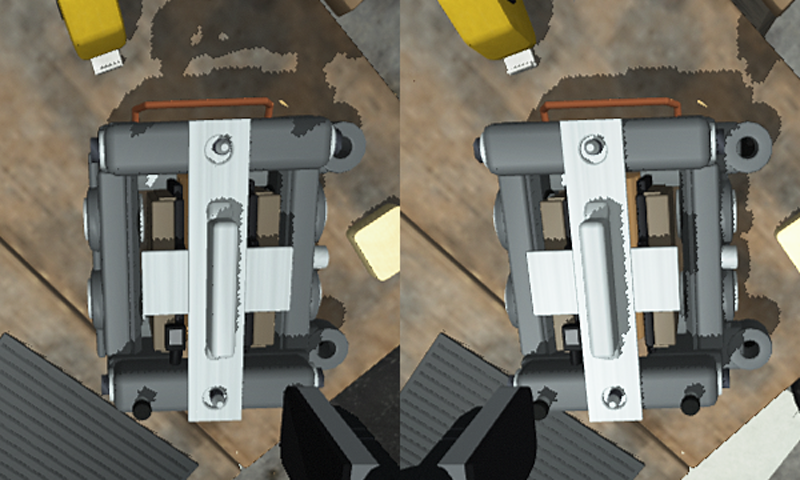

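Montage (A left, B right, scale 4/3): the studs are at A (222,145) and (217,397), B (592,146) and (613,397). The keeper strip ends are at rows 119 and 421, and the rib is clear of everything. Next I'll triangulate.

Run:
```python
from h import *;import pickle
A,B=pickle.load(open("mA.pkl","rb")),pickle.load(open("mB.pkl","rb"))
S=pickle.load(open("m1.pkl","rb"))["side"]
def P(a,b):return tri([(A,230+a[0]*.75,20+a[1]*.75),(B,90+(b[0]-400)*.75,20+b[1]*.75)])
pts=dict(stn=((223,144),(592,145)),stf=((217,396),(613,396)),c1=((190,120),(560,120)),c2=((249,118),(620,119)),c3=((190,421),(589,421)),c4=((242,421),(641,421)),
ribn_l=((212,221),(582,222)),ribn_r=((240,221),(611,222)),ribf_l=((209,355),(586,356)),ribf_r=((233,355),(613,356)),tabTL=((143,252),(531,252)),tabBR=((290,311),(679,308)))
r={k:P(*v) for k,v in pts.items()}
for k,v in r.items():print(k,v.round(4))
# refine strip edges via mask
for n,m in(("A",A),("B",B)):
    g=cv2.imread(f"pics/w{n}.png");x=((g.min(2)>165)*255).astype(np.uint8)
    c=max(cv2.findContours(x,0,1)[0],key=cv2.contourArea)[:,0];
    print(n,[c[np.argmin(c@np.array(d))].tolist() for d in((1,3),(-1,3),(1,-3),(-1,-3))])
ang=lambda a,b:np.degrees(np.arctan2(*(a-b)[1::-1]))
cm=sum(r[k] for k in("c1","c2","c3","c4"))/4;print("keeper c",cm,ang(r["c3"]+r["c4"],r["c1"]+r["c2"]),"studs",(r["stn"]+r["stf"])/2,ang(r["stf"],r["stn"]),np.linalg.norm(r["stf"]-r["stn"]))
print("rib",sum(r[k] for k in r if "rib" in k)/4)
```

```text
stn [0.4381 0.2729 0.1014]
stf [0.5198 0.1434 0.0999]
c1 [0.416  0.275  0.0962]
c2 [0.444  0.2925 0.0944]
c3 [0.5149 0.1197 0.0992]
c4 [0.5436 0.1366 0.0992]
ribn_l [0.4539 0.2346 0.1118]
ribn_r [0.4677 0.2425 0.1103]
ribf_l [0.4922 0.1698 0.1227]
ribf_r [0.5058 0.1757 0.1184]
tabTL [0.4334 0.197  0.0887]
tabBR [0.5276 0.2131 0.0968]
A [[372, 111], [417, 109], [372, 335], [410, 334]]
B [[210, 111], [255, 109], [232, 336], [271, 334]]
keeper c [0.47963671 0.20596179 0.09725512] -57.47370094230637 studs [0.47896624 0.20817343 0.10067839] -57.755671911783274 0.15312225207408425
rib [0.47988301 0.20565796 0.11579371]
```

Run:
```python
from h import *;import pickle
ang=lambda a,b:np.degrees(np.arctan2(*(a-b)[1::-1]))
M={n:pickle.load(open(f"m{n}.pkl","rb")) for n in "AB"}
K={"A":[[372,111],[417,109],[372,335],[411,335]],"B":[[210,110],[255,109],[232,336],[271,336]]}
St={"A":[(223,144),(217,396)],"B":[(592,145),(613,396)]}
Cp={"A":[],"B":[]}
for n in "AB":
    m=M[n];c=[on(m,u+.5,v,.096) for u,v in K[n]]
    print(n,"keeper",(sum(c)/4).round(4),ang(c[2]+c[3],c[0]+c[1]).round(2),np.linalg.norm((c[2]+c[3]-c[0]-c[1])/2).round(4))
    off=(230,0) if n=="A" else (90,400)
    s=[on(m,off[0]+(u-off[1])*.75,20+v*.75,.108) for u,v in St[n]]
    print("studs",(sum(s)/2).round(4),ang(s[1],s[0]).round(2),np.linalg.norm(s[1]-s[0]).round(4))
```

```text
A keeper [0.4803 0.2055 0.096 ] -57.33 0.1852
studs [0.4766 0.2093 0.108 ] -57.86 0.1495
B keeper [0.4804 0.2052 0.096 ] -57.61 0.1864
studs [0.4791 0.2105 0.108 ] -57.64 0.149
```

Run:
```python
from h import *
show();go([.4803,.2054,.15],np.radians(32.5))
```

```text
4.15 [0.5222 0.248  0.2803] [-0.1  0.5  1. ] 0.0854 0.0
rot [-0.    0.   -2.03] travel [-1.54 -5.77 13.03]
```

>>> arm_command(
  moves=[
    {"delta_rot":[0,0,-2.03],"travel":[-1.54,-5.77,0],"jaw":-0.6},
    {"delta_rot":[0,0,-2.03],"travel":[-1.54,-5.77,4],"jaw":-0.4},
    {"delta_rot":[0,0,-2.03],"travel":[-1.54,-5.77,9],"jaw":-0.3},
    {"delta_rot":[0,0,-2.03],"travel":[-1.54,-5.77,12],"jaw":-0.2},
    {"delta_rot":[0,0,-2.03],"travel":[-1.54,-5.77,12],"jaw":-0.2},
    {"delta_rot":[0,0,-2.03],"travel":[-1.54,-5.77,12],"jaw":-0.2},
    {"delta_rot":[0,0,-2.03],"travel":[-1.54,-5.77,12],"jaw":-0.2},
    {"delta_rot":[0,0,-2.03],"travel":[-1.54,-5.77,12],"jaw":-0.2},
    {"delta_rot":[0,0,-2.03],"travel":[-1.54,-5.77,12],"jaw":-0.2},
    {"delta_rot":[0,0,-2.03],"travel":[-1.54,-5.77,12],"jaw":-0.2},
  ],
)

```text
time_s: 5.4
tcp_pos: [0.4803, 0.2055, 0.1605]
tcp_rot: [0.481, 0.877, 0.0, 0.0]
force: [0.2, -0.7, 0.4]
gripper_width: 0.0514
gripper_force: 0.0
```

Run:
```python
from h import *
show();go([.4803,.2054,.100],np.radians(32.5))
```

```text
5.4 [0.4803 0.2055 0.1605] [ 0.2 -0.7  0.4] 0.0514 0.0
rot [0.02 0.   0.  ] travel [-0.01 -0.01  6.05]
```

>>> arm_command(
  moves=[
    {"delta_rot":[0,0,0],"travel":[0,0,3],"jaw":-0.2},
    {"delta_rot":[0,0,0],"travel":[0,0,5],"jaw":-0.2},
    {"delta_rot":[0,0,0],"travel":[0,0,6],"jaw":-0.2},
    {"delta_rot":[0,0,0],"travel":[0,0,6],"jaw":-0.2},
    {"delta_rot":[0,0,0],"travel":[0,0,6],"jaw":0.4},
    {"delta_rot":[0,0,0],"travel":[0,0,6],"jaw":0.8},
    {"delta_rot":[0,0,0],"travel":[0,0,6],"jaw":1},
    {"delta_rot":[0,0,0],"travel":[0,0,6],"jaw":1},
    {"delta_rot":[0,0,0],"travel":[0,0,6],"jaw":1},
    {"delta_rot":[0,0,0],"travel":[0,0,6],"jaw":1},
  ],
  force=50,
)

```text
time_s: 6.65
tcp_pos: [0.4807, 0.2056, 0.1011]
tcp_rot: [0.481, 0.877, 0.0, 0.0]
force: [-1.3, -0.5, 6.1]
gripper_width: 0.0125
gripper_force: 50.0
```

Run:
```python
from h import *;import pickle
show()
M={n:pickle.load(open(f"m{n}.pkl","rb")) for n in "AB"};m1=pickle.load(open("m1.pkl","rb"))["side"]
for u,v in((311,211),(396,250),(377,273),(293,244)):print(on(m1,u,v,0.003).round(3))
# mat mask in wrist1 (rough)
```

```text
6.65 [0.4807 0.2056 0.1011] [-1.3 -0.5  6.1] 0.0125 50.0
[ 0.573 -0.13   0.003]
[ 0.349 -0.035  0.003]
[0.376 0.054 0.003]
[0.573 0.011 0.003]
```

>>> arm_command(
  moves=[
    {"delta_rot":[0,0,0],"travel":[0,0,-0.5],"jaw":1},
    {"delta_rot":[0,0,0],"travel":[0,0,-1],"jaw":1},
    {"delta_rot":[0,0,0],"travel":[0,0,-1.6],"jaw":1},
    {"delta_rot":[0,0,0],"travel":[0,0,-2.2],"jaw":1},
    {"delta_rot":[0,0,0],"travel":[0,0,-3],"jaw":1},
    {"delta_rot":[0,0,0],"travel":[0,0,-5],"jaw":1},
    {"delta_rot":[0,0,0],"travel":[0,0,-8],"jaw":1},
    {"delta_rot":[0,0,0],"travel":[0,0,-10],"jaw":1},
    {"delta_rot":[0,0,0],"travel":[0,0,-10],"jaw":1},
    {"delta_rot":[0,0,0],"travel":[0,0,-10],"jaw":1},
  ],
)

```text
time_s: 7.9
tcp_pos: [0.4798, 0.2053, 0.1996]
tcp_rot: [0.481, 0.877, -0.0, -0.0]
force: [0.0, -0.1, -1.3]
gripper_width: 0.0129
gripper_force: 49.0
```

Run:
```python
from h import *
import pickle
show()
m={n:arm.camera_model(n) for n in("side","wrist")};pickle.dump(m,open("m2.pkl","wb"))
s=arm.get_image("side");w=arm.get_image("wrist")
cv2.imwrite("pics/side2.png",s);cv2.imwrite("pics/wrist2.png",w)
a=cv2.resize(s[180:380,190:420],(400,348),interpolation=cv2.INTER_CUBIC);b=cv2.resize(w,(400,300))
# mat mask in the first wrist image
m1=pickle.load(open("m1.pkl","rb"))["wrist"];im=cv2.imread("pics/wrist1.png")
cv2.imwrite("pics/mont2.png",np.hstack([a,cv2.copyMakeBorder(b,0,48,0,0,0)]))
# mat corners picked in wrist1
c=[on(m1,u,v,.003) for u,v in((199,246),(325,331),(242,431))];print(np.round(c,3))
```

```text
7.9 [0.4798 0.2053 0.1996] [ 0.  -0.1 -1.3] 0.0129 49.0
[[ 0.388  0.073  0.003]
 [ 0.582  0.051  0.003]
 [ 0.56  -0.144  0.003]]
```

View pics/mont2.png

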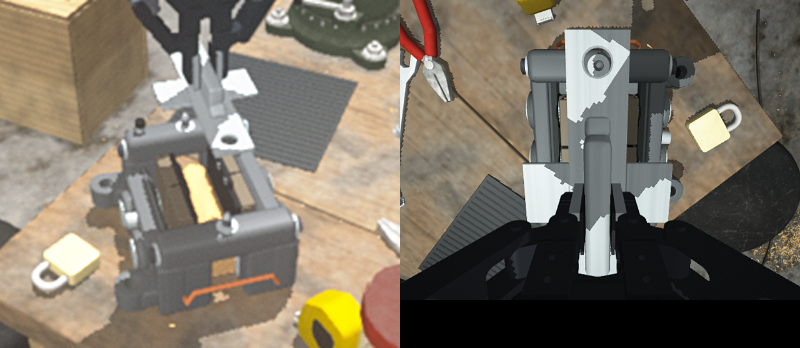

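The left half shows the keeper hanging clear over the caliper with both pads still down. The right half shows it held level in the fingers. Next it goes onto the near half of the mat.

Run:
```python
from h import *
show();print(arm.observe()["qpos"]);go([.479,.012,.0135],np.radians(83.5))
```

```text
8.0 [0.4796 0.2052 0.1993] [ 0.1  0.4 -2.7] 0.0131 49.0
[ 4.01353804e-01  2.29260379e-01  1.88398737e+00 -3.07610466e-05
  1.03011405e+00 -1.65876651e-01]
rot [ -0.09  -0.06 -51.  ] travel [-16.26 -10.4   18.59]
```

>>> arm_command(
  moves=[
    {"delta_rot":[0,0,-6],"travel":[-3,-2,0],"jaw":1},
    {"delta_rot":[0,0,-15],"travel":[-7,-4.5,0],"jaw":1},
    {"delta_rot":[0,0,-25],"travel":[-11,-7,0],"jaw":1},
    {"delta_rot":[0,0,-35],"travel":[-14.5,-9.3,0],"jaw":1},
    {"delta_rot":[0,0,-44],"travel":[-16.26,-10.4,0],"jaw":1},
    {"delta_rot":[0,0,-51],"travel":[-16.26,-10.4,3],"jaw":1},
    {"delta_rot":[0,0,-51],"travel":[-16.26,-10.4,7],"jaw":1},
    {"delta_rot":[0,0,-51],"travel":[-16.26,-10.4,11],"jaw":1},
    {"delta_rot":[0,0,-51],"travel":[-16.26,-10.4,14],"jaw":1},
    {"delta_rot":[0,0,-51],"travel":[-16.26,-10.4,15],"jaw":1},
  ],
)

```text
time_s: 9.25
tcp_pos: [0.4782, 0.0124, 0.0481]
tcp_rot: [0.057, 0.998, -0.0, -0.002]
force: [-0.5, -0.6, -2.4]
gripper_width: 0.0129
gripper_force: 49.0
```

Run:
```python
from h import *
show();go([.479,.012,.0135],np.radians(83.5))
```

```text
9.25 [0.4782 0.0124 0.0481] [-0.5 -0.6 -2.4] 0.0129 49.0
rot [-0.03 -0.24 -0.  ] travel [-0.1  -0.03  3.46]
```

Lower, release, and rise.

>>> arm_command(
  moves=[
    {"delta_rot":[0,0,0],"travel":[0,0,1.5],"jaw":1},
    {"delta_rot":[0,0,0],"travel":[0,0,2.6],"jaw":1},
    {"delta_rot":[0,0,0],"travel":[0,0,3.2],"jaw":1},
    {"delta_rot":[0,0,0],"travel":[0,0,3.5],"jaw":1},
    {"delta_rot":[0,0,0],"travel":[0,0,3.5],"jaw":1},
    {"delta_rot":[0,0,0],"travel":[0,0,3.5],"jaw":0.2},
    {"delta_rot":[0,0,0],"travel":[0,0,3.5],"jaw":-0.2},
    {"delta_rot":[0,0,0],"travel":[0,0,3.5],"jaw":-0.3},
    {"delta_rot":[0,0,0],"travel":[0,0,0],"jaw":-0.3},
    {"delta_rot":[0,0,0],"travel":[0,0,-6],"jaw":-0.3},
  ],
)

```text
time_s: 10.5
tcp_pos: [0.4784, 0.0124, 0.11]
tcp_rot: [0.057, 0.998, -0.0, -0.002]
force: [0.8, 0.2, 0.0]
gripper_width: 0.0557
gripper_force: 0.0
```

Run:
```python
from h import *
show();go([.445,.260,.28],np.radians(32.5))
```

```text
10.5 [0.4784 0.0124 0.11  ] [0.8 0.2 0. ] 0.0557 0.0
rot [-0.14 -0.21 51.  ] travel [  6.19  24.21 -16.99]
```

Run:
```python
from h import *
go([.454,.153,.28],np.radians(32.5))
```

```text
rot [-0.14 -0.21 51.  ] travel [  4.09  13.68 -17.  ]
```

>>> arm_command(
  moves=[
    {"delta_rot":[0,0,0],"travel":[0,0,-6],"jaw":-0.3},
    {"delta_rot":[0,0,8],"travel":[0,0,-12],"jaw":-0.3},
    {"delta_rot":[-0.1,-0.2,18],"travel":[1,4,-17],"jaw":-0.3},
    {"delta_rot":[-0.1,-0.2,28],"travel":[2,9,-17],"jaw":-0.3},
    {"delta_rot":[-0.1,-0.2,38],"travel":[4.1,13.7,-17],"jaw":-0.3},
    {"delta_rot":[-0.1,-0.2,48],"travel":[4.1,13.7,-17],"jaw":-0.3},
    {"delta_rot":[-0.1,-0.2,51],"travel":[4.1,13.7,-17],"jaw":-0.3},
    {"delta_rot":[-0.1,-0.2,51],"travel":[4.1,13.7,-17],"jaw":-0.3},
    {"delta_rot":[-0.1,-0.2,51],"travel":[4.1,13.7,-17],"jaw":-0.3},
    {"delta_rot":[-0.1,-0.2,51],"travel":[4.1,13.7,-17],"jaw":-0.3},
  ],
)

```text
time_s: 11.75
tcp_pos: [0.4547, 0.153, 0.2803]
tcp_rot: [0.481, 0.877, 0.001, 0.002]
force: [0.0, -0.6, 0.2]
gripper_width: 0.0559
gripper_force: 0.0
```

```bash
python3 snap.py C; python3 -c "
from h import *
go([.538,.207,.28],np.radians(32.5))"
```

```text
11.75 [0.4547 0.153  0.2803] [ 0.  -0.6  0.2] 0.0559 0.0
rot [0.17 0.13 0.01] travel [0.08 9.92 0.06]
```

>>> arm_command(
  moves=[
    {"delta_rot":[0.1,0.1,0],"travel":[0,5,0],"jaw":-0.3},
    {"delta_rot":[0.1,0.1,0],"travel":[0,9.9,0],"jaw":-0.3},
    {"delta_rot":[0.1,0.1,0],"travel":[0,9.9,0],"jaw":-0.3},
    {"delta_rot":[0.1,0.1,0],"travel":[0,9.9,0],"jaw":-0.3},
    {"delta_rot":[0.1,0.1,0],"travel":[0,9.9,0],"jaw":-0.3},
    {"delta_rot":[0.1,0.1,0],"travel":[0,9.9,0],"jaw":-0.3},
    {"delta_rot":[0.1,0.1,0],"travel":[0,9.9,0],"jaw":-0.3},
    {"delta_rot":[0.1,0.1,0],"travel":[0,9.9,0],"jaw":-0.3},
    {"delta_rot":[0.1,0.1,0],"travel":[0,9.9,0],"jaw":-0.3},
    {"delta_rot":[0.1,0.1,0],"travel":[0,9.9,0],"jaw":-0.3},
  ],
)

```text
time_s: 13.05
tcp_pos: [0.5382, 0.2064, 0.2806]
tcp_rot: [0.481, 0.877, 0.0, 0.001]
force: [-1.1, 0.1, 0.3]
gripper_width: 0.0555
gripper_force: 0.0
```

```bash
python3 snap.py D
python3 - <<'E'
from h import *;import pickle
M={n:pickle.load(open(f"m{n}.pkl","rb")) for n in "CD"}
y=np.radians(32.4);X=np.array([np.sin(y),-np.cos(y),0]);Y=np.array([np.cos(y),np.sin(y),0]);O=np.array([.4795,.2065,0])
cr=[]
for n in "CD":
    u,v=proj(M[n],O+[0,0,.09]);u0,v0=int(u)-105,int(v)-150;print(n,u0,v0)
    im=cv2.imread(f"pics/w{n}.png");cr.append(cv2.resize(im[max(v0,0):v0+310,u0:u0+210],None,fx=1.9,fy=1.9,interpolation=cv2.INTER_CUBIC))
h=min(c.shape[0] for c in cr);cv2.imwrite("pics/mCD.png",np.hstack([c[:h] for c in cr]));print(h)
E
```

```text
13.05 [0.5382 0.2064 0.2806] [-1.1  0.1  0.3] 0.0555 0.0
C 273 20
D 146 20
589
```

View pics/mCD.png

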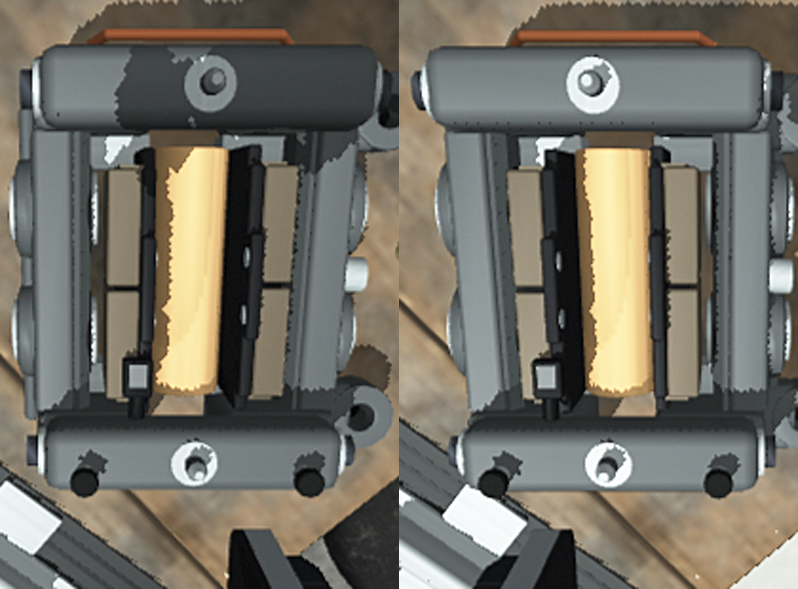

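The montage (C left, D right, scale 1.9) shows both pads down, with the stud washers at C (210,84)/(195,464) and D (592,83)/(608,465), and the caps at C (84,484)/(309,483). The sensor is on the left pad at (138,375), and the pad backs (black) face the block.

Run:
```python
from h import *;import pickle
M={n:pickle.load(open(f"m{n}.pkl","rb")) for n in "CD"}
c=lambda p:(M["C"],273+p[0]/1.9,20+p[1]/1.9)
d=lambda p:(M["D"],146+(p[0]-399)/1.9,20+p[1]/1.9)
ang=lambda a,b:np.degrees(np.arctan2(*(a-b)[1::-1]))
r={k:(tri([c(a),d(b)]),(on(*c(a),z)+on(*d(b),z))/2,on(*c(a),z)-on(*d(b),z)) for k,a,b,z in(
("stn",(210,84),(592,83),.092),("stf",(195,464),(608,465),.092),("cap-",(84,484),(492,484),.106),("cap+",(309,483),(718,484),.106),
("lugf",(366,411),(750+0,411),.04),)}
for k,v in r.items():print(k,*[x.round(4) for x in v])
S=(r["stn"][1]+r["stf"][1])/2;a=ang(r["stf"][1],r["stn"][1]);print("studs",S,a,np.linalg.norm(r["stf"][1]-r["stn"][1]))
x=np.array([np.cos(np.radians(a)),np.sin(np.radians(a)),0]);y=np.array([-x[1],x[0],0])
cc=(r["cap-"][1]+r["cap+"][1])/2;print("cap yaw",ang(r["cap+"][1],r["cap-"][1])-90,"origin from caps",cc-.082*x)
O=np.array([S[0],S[1],0])
def loc(p):p=p-O;return np.array([p@x,p@y,p[2]])*1000
for k,a1,b1 in(("plain lining top R near",(302,168),(700,168)),("plain lining R far",(284,398),(698,397)),("plain lining/steel L near",(264,168),(664,168)),("sens lining L near",(108,168),(508,168)),("sens lining L far",(107,398),(520,398)),("sens block tl",(128,362),(535,362)),("sens black block br",(149,390),(561,391)),
("tab plain mid edge",(262,240),(660,240)),("tab sens mid",(142,240),(544,240))):
    print(k,loc(tri([c(a1),d(b1)])).round(1))
```

```text
stn [0.4384 0.2718 0.0923] [0.4384 0.2719 0.092 ] [ 0.0005 -0.0007  0.    ]
stf [0.5212 0.1423 0.0935] [0.5215 0.1418 0.092 ] [0.0004 0.0002 0.    ]
cap- [0.4834 0.1118 0.1029] [0.4832 0.113  0.106 ] [-0.0006 -0.0009 -0.    ]
cap+ [0.5646 0.1631 0.1016] [0.5632 0.1642 0.106 ] [-0.0011 -0.0008  0.    ]
lugf [0.5544 0.2024 0.1249] [0.5818 0.1918 0.04  ] [0.0243 0.0148 0.    ]
studs [0.47993849 0.20685418 0.092     ] -57.405467293810894 0.15433976008466105
cap yaw -57.39771201493494 origin from caps [0.47901469 0.20766993 0.106     ]
plain lining top R near [-46.5  40.7  80.2]
plain lining R far [49.1 39.1 84.1]
plain lining/steel L near [-46.6  25.9  77.4]
sens lining L near [-46.7 -38.2  77.3]
sens lining L far [ 48.8 -38.2  85.5]
sens block tl [ 31.9 -29.6  89.9]
sens black block br [ 45.3 -20.1  86.1]
tab plain mid edge [-18.4  24.4  88.4]
tab sens mid [-18.1 -24.1  82.7]
```

```bash
cat >> h.py <<'E'
O=np.array([.4798,.2070,0]);_a=np.radians(-57.4)
X=np.array([np.cos(_a),np.sin(_a),0]);Y=np.array([-X[1],X[0],0]);YAW=np.radians(32.6)
def cal(x,y,z):return O+X*x/1e3+Y*y/1e3+[0,0,z/1e3]
def loc(p):p=np.array(p)-O;return np.array([p@X,p@Y,p[2]])*1000
E
python3 -c "
from h import *
print(loc(arm.observe()['tcp_pos']));go(cal(1,30,63),YAW)"
```

```text
[ 31.93172832  48.8425468  280.54489062]
rot [ 0.07  0.03 -0.1 ] travel [ 3.1  -1.91 21.75]
```

>>> arm_command(
  moves=[
    {"delta_rot":[0.1,0,-0.1],"travel":[3.1,-1.9,3],"jaw":0},
    {"delta_rot":[0.1,0,-0.1],"travel":[3.1,-1.9,9],"jaw":0},
    {"delta_rot":[0.1,0,-0.1],"travel":[3.1,-1.9,14],"jaw":0},
    {"delta_rot":[0.1,0,-0.1],"travel":[3.1,-1.9,16.5],"jaw":0},
    {"delta_rot":[0.1,0,-0.1],"travel":[3.1,-1.9,17],"jaw":0},
    {"delta_rot":[0.1,0,-0.1],"travel":[3.1,-1.9,17],"jaw":0},
    {"delta_rot":[0.1,0,-0.1],"travel":[3.1,-1.9,17],"jaw":0},
    {"delta_rot":[0.1,0,-0.1],"travel":[3.1,-1.9,17],"jaw":0},
    {"delta_rot":[0.1,0,-0.1],"travel":[3.1,-1.9,17],"jaw":0},
    {"delta_rot":[0.1,0,-0.1],"travel":[3.1,-1.9,17],"jaw":0},
  ],
)

```text
time_s: 14.35
tcp_pos: [0.5058, 0.2224, 0.1108]
tcp_rot: [0.48, 0.877, -0.0, 0.0]
force: [0.6, 1.0, 0.2]
gripper_width: 0.0425
gripper_force: 0.0
```

```bash
python3 -c "
from h import *
show();print(loc(arm.observe()['tcp_pos']));go(cal(1,30,63),YAW)"
```

```text
14.35 [0.5058 0.2224 0.1108] [0.6 1.  0.2] 0.0425 0.0
[  1.06071526  30.22128219 110.79771791]
rot [-0.01  0.04  0.  ] travel [ 0.01 -0.02  4.78]
```

>>> arm_command(
  moves=[
    {"delta_rot":[0,0,0],"travel":[0,0,1.5],"jaw":0},
    {"delta_rot":[0,0,0],"travel":[0,0,3],"jaw":0},
    {"delta_rot":[0,0,0],"travel":[0,0,4.2],"jaw":0},
    {"delta_rot":[0,0,0],"travel":[0,0,4.7],"jaw":0},
    {"delta_rot":[0,0,0],"travel":[0,0,4.7],"jaw":0.3},
    {"delta_rot":[0,0,0],"travel":[0,0,4.7],"jaw":0.5},
    {"delta_rot":[0,0,0],"travel":[0,0,4.7],"jaw":0.8},
    {"delta_rot":[0,0,0],"travel":[0,0,4.7],"jaw":1},
    {"delta_rot":[0,0,0],"travel":[0,0,4.7],"jaw":1},
    {"delta_rot":[0,0,0],"travel":[0,0,4.7],"jaw":1},
  ],
  force=60,
)

```text
time_s: 15.6
tcp_pos: [0.5059, 0.2224, 0.0639]
tcp_rot: [0.48, 0.877, -0.0, 0.0]
force: [-1.1, -1.0, 5.5]
gripper_width: 0.019
gripper_force: 59.1
```

```bash
python3 -c "
from h import *
show();print(loc(arm.observe()['tcp_pos']))"
```

```text
15.6 [0.5059 0.2224 0.0639] [-1.1 -1.   5.5] 0.019 59.1
[ 1.08099347 30.32154501 63.92942081]
```

>>> arm_command(
  moves=[
    {"delta_rot":[0,0,0],"travel":[0,0,-1],"jaw":1},
    {"delta_rot":[0,0,0],"travel":[0,0,-2.5],"jaw":1},
    {"delta_rot":[0,0,0],"travel":[0,0,-4],"jaw":1},
    {"delta_rot":[0,0,0],"travel":[0,0,-6],"jaw":1},
    {"delta_rot":[0,0,0],"travel":[0,0,-8.5],"jaw":1},
    {"delta_rot":[0,0,0],"travel":[0,0,-11],"jaw":1},
    {"delta_rot":[0,0,0],"travel":[0,0,-12],"jaw":1},
    {"delta_rot":[0,0,0],"travel":[0,0,-12],"jaw":1},
    {"delta_rot":[0,0,0],"travel":[0,0,-12],"jaw":1},
    {"delta_rot":[0,0,0],"travel":[0,0,-12],"jaw":1},
  ],
)

```text
time_s: 16.85
tcp_pos: [0.5052, 0.2222, 0.1826]
tcp_rot: [0.48, 0.877, -0.001, -0.0]
force: [0.0, -0.4, -2.6]
gripper_width: 0.019
gripper_force: 58.8
```

Run:
```python
from h import *
show();go([.4687,-.0832,.0445],np.radians(83.5))
s=arm.get_image("side");cv2.imwrite("pics/side3.png",s);w=arm.get_image("wrist")
a=cv2.resize(s[130:380,190:440],(400,400),interpolation=cv2.INTER_CUBIC);b=cv2.resize(w,(400,300))
cv2.imwrite("pics/mont3.png",np.hstack([a,cv2.copyMakeBorder(b,0,100,0,0,0)]))
```

```text
16.85 [0.5052 0.2222 0.1826] [ 0.  -0.4 -2.6] 0.019 58.8
rot [-1.30e-01 -4.00e-02 -5.09e+01] travel [-23.76 -19.5   13.86]
```

View pics/mont3.png

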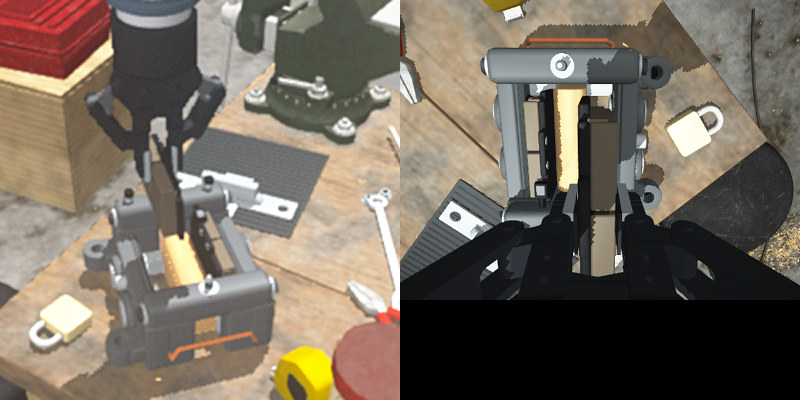

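The plain pad hangs level in the fingers, the sensor pad stays down, and the keeper lies on the mat. Next I'll carry the pad to the free half of the mat.

>>> arm_command(
  moves=[
    {"delta_rot":[0,0,-7],"travel":[-3,-2.5,0],"jaw":1},
    {"delta_rot":[0,0,-16],"travel":[-7,-5.7,0],"jaw":1},
    {"delta_rot":[0,0,-25],"travel":[-11.5,-9.4,0],"jaw":1},
    {"delta_rot":[0,0,-34],"travel":[-16,-13.1,0],"jaw":1},
    {"delta_rot":[0,0,-43],"travel":[-20.5,-16.8,0],"jaw":1},
    {"delta_rot":[0,0,-49],"travel":[-23,-18.9,1],"jaw":1},
    {"delta_rot":[0,0,-50.9],"travel":[-23.8,-19.5,4],"jaw":1},
    {"delta_rot":[0,0,-50.9],"travel":[-23.8,-19.5,8],"jaw":1},
    {"delta_rot":[0,0,-50.9],"travel":[-23.8,-19.5,10],"jaw":1},
    {"delta_rot":[0,0,-50.9],"travel":[-23.8,-19.5,10.5],"jaw":1},
  ],
)

```text
time_s: 18.2
tcp_pos: [0.4687, -0.0831, 0.0774]
tcp_rot: [0.057, 0.998, -0.0, -0.001]
force: [0.2, 0.4, -2.7]
gripper_width: 0.0186
gripper_force: 59.0
```

```bash
python3 -c "
from h import *
show();go([.4687,-.0832,.0445],np.radians(83.5))"
```

```text
18.2 [ 0.4687 -0.0831  0.0774] [ 0.2  0.4 -2.7] 0.0186 59.0
rot [-0.03 -0.16 -0.01] travel [-0.01 -0.01  3.29]
```

>>> arm_command(
  moves=[
    {"delta_rot":[0,-0.1,0],"travel":[0,0,1.5],"jaw":1},
    {"delta_rot":[0,-0.1,0],"travel":[0,0,2.5],"jaw":1},
    {"delta_rot":[0,-0.1,0],"travel":[0,0,3.0],"jaw":1},
    {"delta_rot":[0,-0.1,0],"travel":[0,0,3.2],"jaw":1},
    {"delta_rot":[0,-0.1,0],"travel":[0,0,3.3],"jaw":1},
    {"delta_rot":[0,-0.1,0],"travel":[0,0,3.35],"jaw":1},
    {"delta_rot":[0,-0.1,0],"travel":[0,0,3.35],"jaw":1},
    {"delta_rot":[0,-0.1,0],"travel":[0,0,3.35],"jaw":1},
    {"delta_rot":[0,-0.1,0],"travel":[0,0,3.35],"jaw":1},
    {"delta_rot":[0,-0.1,0],"travel":[0,0,3.35],"jaw":1},
  ],
)

```text
time_s: 19.45
tcp_pos: [0.4697, -0.0833, 0.0453]
tcp_rot: [0.057, 0.998, -0.0, 0.001]
force: [-0.3, 0.2, -2.6]
gripper_width: 0.0188
gripper_force: 59.1
```

>>> arm_command(
  moves=[
    {"delta_rot":[0,0,0],"travel":[0,0,0.1],"jaw":1},
    {"delta_rot":[0,0,0],"travel":[0,0,0.15],"jaw":1},
    {"delta_rot":[0,0,0],"travel":[0,0,0.2],"jaw":1},
    {"delta_rot":[0,0,0],"travel":[0,0,0.2],"jaw":1},
    {"delta_rot":[0,0,0],"travel":[0,0,0.2],"jaw":1},
    {"delta_rot":[0,0,0],"travel":[0,0,0.2],"jaw":1},
    {"delta_rot":[0,0,0],"travel":[0,0,0.2],"jaw":1},
    {"delta_rot":[0,0,0],"travel":[0,0,0.2],"jaw":1},
    {"delta_rot":[0,0,0],"travel":[0,0,0.2],"jaw":1},
    {"delta_rot":[0,0,0],"travel":[0,0,0.2],"jaw":1},
  ],
)

```text
time_s: 20.7
tcp_pos: [0.4697, -0.0832, 0.0433]
tcp_rot: [0.057, 0.998, -0.0, 0.001]
force: [0.3, -0.2, -2.9]
gripper_width: 0.019
gripper_force: 59.3
```

>>> arm_command(
  moves=[
    {"delta_rot":[0,0,0],"travel":[0,0,0.05],"jaw":1},
    {"delta_rot":[0,0,0],"travel":[0,0,0.1],"jaw":1},
    {"delta_rot":[0,0,0],"travel":[0,0,0.15],"jaw":1},
    {"delta_rot":[0,0,0],"travel":[0,0,0.2],"jaw":1},
    {"delta_rot":[0,0,0],"travel":[0,0,0.2],"jaw":1},
    {"delta_rot":[0,0,0],"travel":[0,0,0.2],"jaw":1},
    {"delta_rot":[0,0,0],"travel":[0,0,0.2],"jaw":1},
    {"delta_rot":[0,0,0],"travel":[0,0,0.2],"jaw":1},
    {"delta_rot":[0,0,0],"travel":[0,0,0.2],"jaw":1},
    {"delta_rot":[0,0,0],"travel":[0,0,0.2],"jaw":1},
  ],
)

```text
time_s: 21.95
tcp_pos: [0.4698, -0.0834, 0.043]
tcp_rot: [0.057, 0.998, -0.001, 0.001]
force: [-9.0, 0.2, 29.4]
gripper_width: 0.0187
gripper_force: 64.5
```

>>> arm_command(
  moves=[
    {"delta_rot":[0,0,0],"travel":[0,0,-0.16],"jaw":1},
    {"delta_rot":[0,0,0],"travel":[0,0,-0.16],"jaw":1},
    {"delta_rot":[0,0,0],"travel":[0,0,-0.16],"jaw":0.45},
    {"delta_rot":[0,0,0],"travel":[0,0,-0.16],"jaw":0.3},
    {"delta_rot":[0,0,0],"travel":[0,0,-0.16],"jaw":0},
    {"delta_rot":[0,0,0],"travel":[0,0,-0.16],"jaw":0},
    {"delta_rot":[0,0,0],"travel":[0,0,-2],"jaw":0},
    {"delta_rot":[0,0,0],"travel":[0,0,-6],"jaw":0},
    {"delta_rot":[0,0,0],"travel":[0,0,-12],"jaw":0},
    {"delta_rot":[0,0,0],"travel":[0,0,-14],"jaw":0},
  ],
)

```text
time_s: 23.2
tcp_pos: [0.471, -0.0834, 0.1846]
tcp_rot: [0.057, 0.998, -0.001, 0.003]
force: [0.6, -1.2, 0.2]
gripper_width: 0.0427
gripper_force: 0.0
```

Run:
```python
from h import *
show();go(cal(1,-28.3,115),YAW)
m=arm.camera_model("side");s=arm.get_image("side");cv2.imwrite("pics/side4.png",s)
cv2.imwrite("pics/side4c.png",cv2.resize(s[150:350,220:460],(720,600),interpolation=cv2.INTER_CUBIC))
```

```text
23.2 [ 0.471  -0.0834  0.1846] [ 0.6 -1.2  0.2] 0.0427 0.0
rot [ 0.11  0.38 50.9 ] travel [ 4.6 27.1  6.9]
```

View pics/side4c.png

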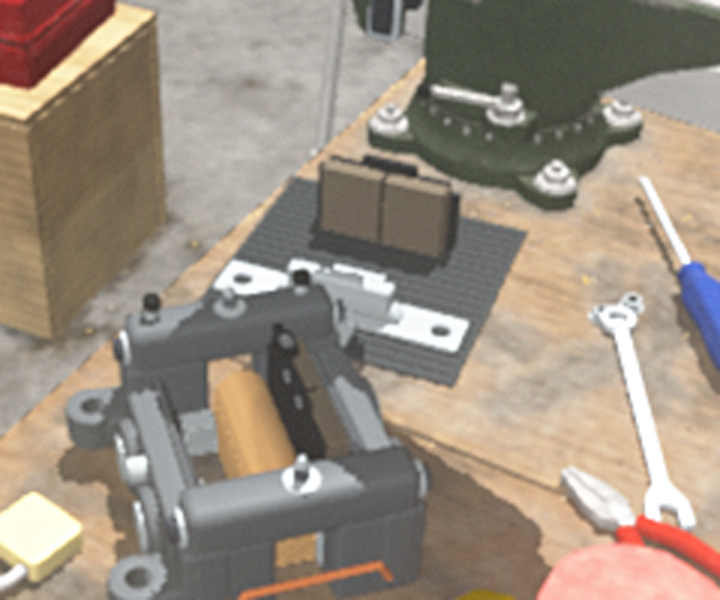

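The side crop shows the plain pad standing upright on the mat (crop 385,215) beside the keeper (350,305), and the sensor pad is alone in the caliper at (305,390).

>>> arm_command(
  moves=[
    {"delta_rot":[0,0.2,8],"travel":[1,4.5,0],"jaw":0},
    {"delta_rot":[0,0.4,17],"travel":[2,10,0],"jaw":0},
    {"delta_rot":[0.1,0.4,26],"travel":[3,15.5,0],"jaw":0},
    {"delta_rot":[0.1,0.4,36],"travel":[4,21,0],"jaw":0},
    {"delta_rot":[0.1,0.4,46],"travel":[4.6,26,0],"jaw":0},
    {"delta_rot":[0.1,0.4,50.9],"travel":[4.6,27.1,2],"jaw":0},
    {"delta_rot":[0.1,0.4,50.9],"travel":[4.6,27.1,5],"jaw":0},
    {"delta_rot":[0.1,0.4,50.9],"travel":[4.6,27.1,6.9],"jaw":0},
    {"delta_rot":[0.1,0.4,50.9],"travel":[4.6,27.1,6.9],"jaw":0},
    {"delta_rot":[0.1,0.4,50.9],"travel":[4.6,27.1,6.9],"jaw":0},
  ],
)

```text
time_s: 24.5
tcp_pos: [0.4547, 0.1913, 0.1123]
tcp_rot: [0.48, 0.877, -0.001, -0.002]
force: [0.3, 0.4, 0.7]
gripper_width: 0.0424
gripper_force: 0.0
```

```bash
python3 -c "
from h import *
show();go(cal(1,-28.3,64),YAW)"
```

```text
24.5 [0.4547 0.1913 0.1123] [0.3 0.4 0.7] 0.0424 0.0
rot [-0.2  -0.21 -0.01] travel [-0.15  0.14  4.83]
```

>>> arm_command(
  moves=[
    {"delta_rot":[-0.2,-0.2,0],"travel":[-0.1,0.1,1.5],"jaw":0},
    {"delta_rot":[-0.2,-0.2,0],"travel":[-0.1,0.1,3],"jaw":0},
    {"delta_rot":[-0.2,-0.2,0],"travel":[-0.1,0.1,4.2],"jaw":0},
    {"delta_rot":[-0.2,-0.2,0],"travel":[-0.1,0.1,4.8],"jaw":0},
    {"delta_rot":[-0.2,-0.2,0],"travel":[-0.1,0.1,4.8],"jaw":0.3},
    {"delta_rot":[-0.2,-0.2,0],"travel":[-0.1,0.1,4.8],"jaw":0.5},
    {"delta_rot":[-0.2,-0.2,0],"travel":[-0.1,0.1,4.8],"jaw":0.8},
    {"delta_rot":[-0.2,-0.2,0],"travel":[-0.1,0.1,4.8],"jaw":1},
    {"delta_rot":[-0.2,-0.2,0],"travel":[-0.1,0.1,4.8],"jaw":1},
    {"delta_rot":[-0.2,-0.2,0],"travel":[-0.1,0.1,4.8],"jaw":1},
  ],
)

```text
time_s: 25.75
tcp_pos: [0.4558, 0.1911, 0.0644]
tcp_rot: [0.48, 0.877, 0.0, 0.0]
force: [-1.8, -1.1, 5.1]
gripper_width: 0.0191
gripper_force: 59.1
```

```bash
python3 -c "
from h import *
show();print(loc(arm.observe()['tcp_pos']))"
```

```text
25.75 [0.4558 0.1911 0.0644] [-1.8 -1.1  5.1] 0.0191 59.1
[  0.49715286 -28.81343548  64.40784948]
```

>>> arm_command(
  moves=[
    {"delta_rot":[0,0,0],"travel":[0,0,-1],"jaw":1},
    {"delta_rot":[0,0,0],"travel":[0,0,-2.5],"jaw":1},
    {"delta_rot":[0,0,0],"travel":[0,0,-4],"jaw":1},
    {"delta_rot":[0,0,0],"travel":[0,0,-6],"jaw":1},
    {"delta_rot":[0,0,0],"travel":[0,0,-8.5],"jaw":1},
    {"delta_rot":[0,0,0],"travel":[0,1,-9],"jaw":1},
    {"delta_rot":[0,0,0],"travel":[0,3,-9],"jaw":1},
    {"delta_rot":[0,0,0],"travel":[0,5,-9],"jaw":1},
    {"delta_rot":[0,0,0],"travel":[0,5.8,-9],"jaw":1},
    {"delta_rot":[0,0,0],"travel":[0,5.8,-9],"jaw":1},
  ],
)

```text
time_s: 27.0
tcp_pos: [0.5045, 0.2223, 0.1535]
tcp_rot: [0.48, 0.877, -0.0, -0.0]
force: [-0.4, 0.4, -2.5]
gripper_width: 0.019
gripper_force: 59.0
```

```bash
python3 -c "
from h import *
show();print(loc(arm.observe()['tcp_pos']));go(cal(0.5,29.5,64),YAW)"
```

```text
27.0 [0.5045 0.2223 0.1535] [-0.4  0.4 -2.5] 0.019 59.0
[  0.39813886  29.1040029  153.48705111]
rot [-0.05 -0.02  0.01] travel [-0.01  0.05  8.95]
```

Lower to about 12 mm above the ledges, then check.

>>> arm_command(
  moves=[
    {"delta_rot":[0,0,0],"travel":[0,0.05,2],"jaw":1},
    {"delta_rot":[0,0,0],"travel":[0,0.05,4],"jaw":1},
    {"delta_rot":[0,0,0],"travel":[0,0.05,5.3],"jaw":1},
    {"delta_rot":[0,0,0],"travel":[0,0.05,6],"jaw":1},
    {"delta_rot":[0,0,0],"travel":[0,0.05,6.5],"jaw":1},
    {"delta_rot":[0,0,0],"travel":[0,0.05,7],"jaw":1},
    {"delta_rot":[0,0,0],"travel":[0,0.05,7.4],"jaw":1},
    {"delta_rot":[0,0,0],"travel":[0,0.05,7.7],"jaw":1},
    {"delta_rot":[0,0,0],"travel":[0,0.05,7.7],"jaw":1},
    {"delta_rot":[0,0,0],"travel":[0,0.05,7.7],"jaw":1},
  ],
)

```text
time_s: 28.25
tcp_pos: [0.5051, 0.2226, 0.0771]
tcp_rot: [0.48, 0.877, 0.0, -0.0]
force: [-0.1, 0.2, -2.4]
gripper_width: 0.0188
gripper_force: 59.1
```

Free so far. Lower 1.2 cm more, release, and rise.

>>> arm_command(
  moves=[
    {"delta_rot":[0,0,0],"travel":[0,0,0.5],"jaw":1},
    {"delta_rot":[0,0,0],"travel":[0,0,0.9],"jaw":1},
    {"delta_rot":[0,0,0],"travel":[0,0,1.2],"jaw":1},
    {"delta_rot":[0,0,0],"travel":[0,0,1.25],"jaw":1},
    {"delta_rot":[0,0,0],"travel":[0,0,1.25],"jaw":0.4},
    {"delta_rot":[0,0,0],"travel":[0,0,1.25],"jaw":0.2},
    {"delta_rot":[0,0,0],"travel":[0,0,1.25],"jaw":0},
    {"delta_rot":[0,0,0],"travel":[0,0,0],"jaw":0},
    {"delta_rot":[0,0,0],"travel":[0,0,-5],"jaw":0},
    {"delta_rot":[0,0,0],"travel":[0,0,-11],"jaw":0},
  ],
)

```text
time_s: 29.5
tcp_pos: [0.5043, 0.2222, 0.1883]
tcp_rot: [0.48, 0.877, -0.001, -0.001]
force: [1.3, 0.3, 0.0]
gripper_width: 0.0429
gripper_force: 0.0
```

Run:
```python
from h import *
show();go([.4698,-.0833,.10],np.radians(83.5))
s=arm.get_image("side");w=arm.get_image("wrist")
a=cv2.resize(s[150:350,220:420],(400,400),interpolation=cv2.INTER_CUBIC);b=cv2.resize(w,(400,300))
cv2.imwrite("pics/mont5.png",np.hstack([a,cv2.copyMakeBorder(b,0,100,0,0,0)]))
```

```text
29.5 [0.5043 0.2222 0.1883] [1.3 0.3 0. ] 0.0429 0.0
rot [ -0.09  -0.07 -50.9 ] travel [-23.88 -19.35   8.86]
```

View pics/mont5.png

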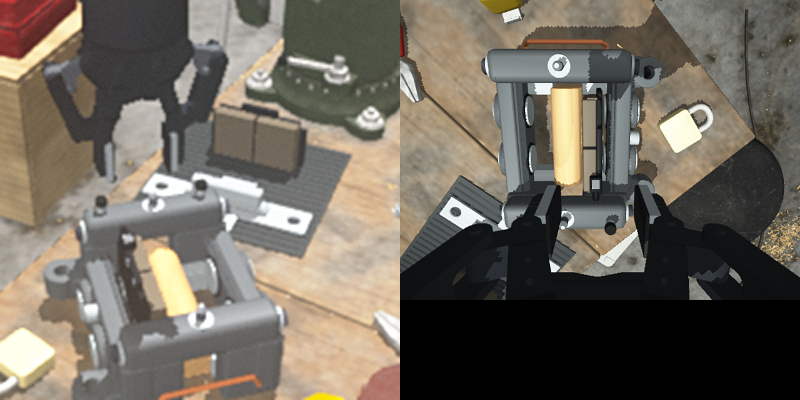

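The sensor pad sits in the lug-side pocket with its lining next to the block (wrist half, around (590,140)), and the plain pad is still standing on the mat.

>>> arm_command(
  moves=[
    {"delta_rot":[0,0,-7],"travel":[-3,-2.5,0],"jaw":0},
    {"delta_rot":[0,0,-17],"travel":[-7.5,-6.1,0],"jaw":0},
    {"delta_rot":[0,0,-27],"travel":[-12,-9.8,0],"jaw":0},
    {"delta_rot":[0,0,-37],"travel":[-16.6,-13.5,0],"jaw":0},
    {"delta_rot":[0,0,-47],"travel":[-21,-17,0],"jaw":0},
    {"delta_rot":[-0.1,0,-50.9],"travel":[-23.9,-19.35,1],"jaw":0},
    {"delta_rot":[-0.1,0,-50.9],"travel":[-23.9,-19.35,5],"jaw":0},
    {"delta_rot":[-0.1,0,-50.9],"travel":[-23.9,-19.35,8],"jaw":0},
    {"delta_rot":[-0.1,0,-50.9],"travel":[-23.9,-19.35,8.8],"jaw":0},
    {"delta_rot":[-0.1,0,-50.9],"travel":[-23.9,-19.35,8.8],"jaw":0},
  ],
)

```text
time_s: 30.85
tcp_pos: [0.4708, -0.0829, 0.0992]
tcp_rot: [0.057, 0.998, 0.001, 0.0]
force: [-0.2, 0.1, 0.6]
gripper_width: 0.0428
gripper_force: 0.0
```

```bash
python3 -c "
from h import *
show();go([.4698,-.0833,.0435],np.radians(83.5))"
```

```text
30.85 [ 0.4708 -0.0829  0.0992] [-0.2  0.1  0.6] 0.0428 0.0
rot [0.1  0.01 0.02] travel [ 0.09 -0.06  5.57]
```

>>> arm_command(
  moves=[
    {"delta_rot":[0.1,0,0],"travel":[0.1,0,2],"jaw":0},
    {"delta_rot":[0.1,0,0],"travel":[0.1,0,4],"jaw":0},
    {"delta_rot":[0.1,0,0],"travel":[0.1,0,5.2],"jaw":0},
    {"delta_rot":[0.1,0,0],"travel":[0.1,0,5.55],"jaw":0},
    {"delta_rot":[0.1,0,0],"travel":[0.1,0,5.55],"jaw":0.3},
    {"delta_rot":[0.1,0,0],"travel":[0.1,0,5.55],"jaw":0.5},
    {"delta_rot":[0.1,0,0],"travel":[0.1,0,5.55],"jaw":0.8},
    {"delta_rot":[0.1,0,0],"travel":[0.1,0,5.55],"jaw":1},
    {"delta_rot":[0.1,0,0],"travel":[0.1,0,5.55],"jaw":1},
    {"delta_rot":[0.1,0,0],"travel":[0.1,0,5.55],"jaw":1},
  ],
)

```text
time_s: 32.1
tcp_pos: [0.4703, -0.0832, 0.0442]
tcp_rot: [0.057, 0.998, -0.0, 0.001]
force: [-1.7, -2.2, 5.6]
gripper_width: 0.019
gripper_force: 58.4
```

```bash
python3 -c "
from h import *
show();s=arm.observe();p=np.array(s['tcp_pos']);go(cal(0.5,-29.5,160),YAW)"
```

```text
32.1 [ 0.4703 -0.0832  0.0442] [-1.7 -2.2  5.6] 0.019 58.4
rot [2.00e-02 1.00e-01 5.09e+01] travel [  4.57  27.04 -11.6 ]
```

>>> arm_command(
  moves=[
    {"delta_rot":[0,0,0],"travel":[0,0,-2],"jaw":1},
    {"delta_rot":[0,0,0],"travel":[0,0,-6],"jaw":1},
    {"delta_rot":[0,0,0],"travel":[0,0,-11],"jaw":1},
    {"delta_rot":[0,0,8],"travel":[0.5,3,-14],"jaw":1},
    {"delta_rot":[0,0,18],"travel":[1.5,8.5,-14],"jaw":1},
    {"delta_rot":[0,0,28],"travel":[2.5,14,-14],"jaw":1},
    {"delta_rot":[0,0,38],"travel":[3.5,19.5,-14],"jaw":1},
    {"delta_rot":[0,0,47],"travel":[4.3,24.5,-14],"jaw":1},
    {"delta_rot":[0,0.1,50.9],"travel":[4.6,27,-14],"jaw":1},
    {"delta_rot":[0,0.1,50.9],"travel":[4.6,27,-14],"jaw":1},
  ],
)

```text
time_s: 33.35
tcp_pos: [0.4542, 0.1925, 0.1834]
tcp_rot: [0.479, 0.878, 0.0, -0.001]
force: [0.4, -0.4, -2.9]
gripper_width: 0.0189
gripper_force: 59.5
```

>>> arm_command(
  moves=[
    {"delta_rot":[0,0,0],"travel":[0,0,1],"jaw":1},
    {"delta_rot":[0,0,0],"travel":[0,0,2],"jaw":1},
    {"delta_rot":[0,0,0],"travel":[0,0,3],"jaw":1},
    {"delta_rot":[0,0,0],"travel":[0,0,3],"jaw":1},
    {"delta_rot":[0,0,0],"travel":[0,0,3],"jaw":1},
    {"delta_rot":[0,0,0],"travel":[0,0,3],"jaw":1},
    {"delta_rot":[0,0,0],"travel":[0,0,3],"jaw":1},
    {"delta_rot":[0,0,0],"travel":[0,0,3],"jaw":1},
    {"delta_rot":[0,0,0],"travel":[0,0,3],"jaw":1},
    {"delta_rot":[0,0,0],"travel":[0,0,3],"jaw":1},
  ],
)

```text
time_s: 34.6
tcp_pos: [0.4545, 0.1907, 0.1534]
tcp_rot: [0.48, 0.877, 0.0, -0.001]
force: [0.6, -0.1, -2.4]
gripper_width: 0.0187
gripper_force: 59.3
```

```bash
python3 -c "
from h import *
show();print(loc(arm.observe()['tcp_pos']));go(cal(0.5,-29.5,64),YAW)"
```

```text
34.6 [0.4545 0.1907 0.1534] [ 0.6 -0.1 -2.4] 0.0187 59.3
[ 1.29983510e-01 -3.01006401e+01  1.53403505e+02]
rot [-0.02 -0.06  0.  ] travel [-0.05  0.06  8.94]
```

>>> arm_command(
  moves=[
    {"delta_rot":[0,0,0],"travel":[-0.05,0.06,2],"jaw":1},
    {"delta_rot":[0,0,0],"travel":[-0.05,0.06,4],"jaw":1},
    {"delta_rot":[0,0,0],"travel":[-0.05,0.06,5.3],"jaw":1},
    {"delta_rot":[0,0,0],"travel":[-0.05,0.06,6],"jaw":1},
    {"delta_rot":[0,0,0],"travel":[-0.05,0.06,6.5],"jaw":1},
    {"delta_rot":[0,0,0],"travel":[-0.05,0.06,7],"jaw":1},
    {"delta_rot":[0,0,0],"travel":[-0.05,0.06,7.4],"jaw":1},
    {"delta_rot":[0,0,0],"travel":[-0.05,0.06,7.7],"jaw":1},
    {"delta_rot":[0,0,0],"travel":[-0.05,0.06,7.7],"jaw":1},
    {"delta_rot":[0,0,0],"travel":[-0.05,0.06,7.7],"jaw":1},
  ],
)

```text
time_s: 35.85
tcp_pos: [0.4553, 0.1907, 0.0765]
tcp_rot: [0.48, 0.877, 0.0, -0.001]
force: [-0.4, -0.4, -2.1]
gripper_width: 0.0185
gripper_force: 59.4
```

>>> arm_command(
  moves=[
    {"delta_rot":[0,0,0],"travel":[0,0,0.5],"jaw":1},
    {"delta_rot":[0,0,0],"travel":[0,0,0.9],"jaw":1},
    {"delta_rot":[0,0,0],"travel":[0,0,1.15],"jaw":1},
    {"delta_rot":[0,0,0],"travel":[0,0,1.2],"jaw":1},
    {"delta_rot":[0,0,0],"travel":[0,0,1.2],"jaw":0.4},
    {"delta_rot":[0,0,0],"travel":[0,0,1.2],"jaw":0.2},
    {"delta_rot":[0,0,0],"travel":[0,0,1.2],"jaw":0},
    {"delta_rot":[0,0,0],"travel":[0,0,0],"jaw":0},
    {"delta_rot":[0,0,0],"travel":[0,0,-5],"jaw":0},
    {"delta_rot":[0,0,0],"travel":[0,0,-11],"jaw":0},
  ],
)

```text
time_s: 37.1
tcp_pos: [0.4546, 0.1902, 0.1877]
tcp_rot: [0.48, 0.877, -0.001, -0.001]
force: [1.3, 1.4, 0.5]
gripper_width: 0.0432
gripper_force: 0.0
```

Run:
```python
from h import *
show();go([.4784,.0124,.20],np.radians(83.5))
w=arm.get_image("wrist");cv2.imwrite("pics/w6.png",w)
cv2.imwrite("pics/w6c.png",cv2.resize(w[60:400,120:480],(720,600)))
```

```text
37.1 [0.4546 0.1902 0.1877] [1.3 1.4 0.5] 0.0432 0.0
rot [ -0.08  -0.13 -50.9 ] travel [-16.26  -7.58  -1.23]
```

View pics/w6c.png

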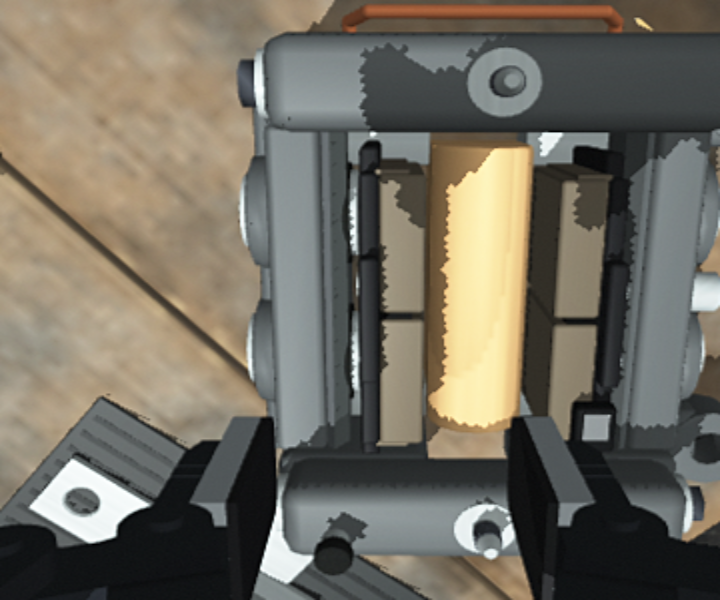

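Both pads are seated with their brown linings against the wooden block, and the sensor (595,425) is on the lug side. Now for the keeper.

>>> arm_command(
  moves=[
    {"delta_rot":[0,0,-8],"travel":[-3,-1.4,-1.2],"jaw":-0.3},
    {"delta_rot":[0,0,-18],"travel":[-7,-3.2,-1.2],"jaw":-0.3},
    {"delta_rot":[0,0,-28],"travel":[-11,-5.2,-1.2],"jaw":-0.3},
    {"delta_rot":[0,0,-38],"travel":[-15,-7,-1.2],"jaw":-0.3},
    {"delta_rot":[-0.1,-0.1,-48],"travel":[-16.25,-7.6,0],"jaw":-0.3},
    {"delta_rot":[-0.1,-0.1,-50.9],"travel":[-16.25,-7.6,5],"jaw":-0.3},
    {"delta_rot":[-0.1,-0.1,-50.9],"travel":[-16.25,-7.6,10],"jaw":-0.3},
    {"delta_rot":[-0.1,-0.1,-50.9],"travel":[-16.25,-7.6,12],"jaw":-0.3},
    {"delta_rot":[-0.1,-0.1,-50.9],"travel":[-16.25,-7.6,12],"jaw":-0.3},
    {"delta_rot":[-0.1,-0.1,-50.9],"travel":[-16.25,-7.6,12],"jaw":-0.3},
  ],
)

```text
time_s: 38.4
tcp_pos: [0.4796, 0.0128, 0.0674]
tcp_rot: [0.057, 0.998, 0.001, 0.001]
force: [0.8, -0.1, 0.0]
gripper_width: 0.0557
gripper_force: 0.0
```

Run:
```python
from h import *
show();go([.4784,.0124,.0135],np.radians(83.5))
```

```text
38.4 [0.4796 0.0128 0.0674] [ 0.8 -0.1  0. ] 0.0557 0.0
rot [ 0.09  0.16 -0.  ] travel [ 0.13 -0.06  5.39]
```

>>> arm_command(
  moves=[
    {"delta_rot":[0.1,0.15,0],"travel":[0.1,0,2],"jaw":-0.3},
    {"delta_rot":[0.1,0.15,0],"travel":[0.1,0,4],"jaw":-0.3},
    {"delta_rot":[0.1,0.15,0],"travel":[0.1,0,5],"jaw":-0.3},
    {"delta_rot":[0.1,0.15,0],"travel":[0.1,0,5.35],"jaw":-0.3},
    {"delta_rot":[0.1,0.15,0],"travel":[0.1,0,5.35],"jaw":0.3},
    {"delta_rot":[0.1,0.15,0],"travel":[0.1,0,5.35],"jaw":0.7},
    {"delta_rot":[0.1,0.15,0],"travel":[0.1,0,5.35],"jaw":1},
    {"delta_rot":[0.1,0.15,0],"travel":[0.1,0,5.35],"jaw":1},
    {"delta_rot":[0.1,0.15,0],"travel":[0.1,0,5.35],"jaw":1},
    {"delta_rot":[0.1,0.15,0],"travel":[0.1,0,5.35],"jaw":1},
  ],
  force=50,
)

```text
time_s: 39.65
tcp_pos: [0.4783, 0.0129, 0.0134]
tcp_rot: [0.057, 0.998, -0.0, -0.0]
force: [-1.1, 0.1, 5.5]
gripper_width: 0.0127
gripper_force: 49.4
```

>>> arm_command(
  moves=[
    {"delta_rot":[0,0,0],"travel":[0,0,-2],"jaw":1},
    {"delta_rot":[0,0,0],"travel":[0,0,-6],"jaw":1},
    {"delta_rot":[0,0,0],"travel":[0,0,-11],"jaw":1},
    {"delta_rot":[0,0,0],"travel":[0,0,-16],"jaw":1},
    {"delta_rot":[0,0,8],"travel":[0,2,-18.5],"jaw":1},
    {"delta_rot":[0,0,18],"travel":[0,6,-18.5],"jaw":1},
    {"delta_rot":[0,0,28],"travel":[0,10,-18.5],"jaw":1},
    {"delta_rot":[0,0,38],"travel":[0.5,14,-18.5],"jaw":1},
    {"delta_rot":[0,0,46],"travel":[1,17,-18.5],"jaw":1},
    {"delta_rot":[0,0,51],"travel":[1.5,19,-18.5],"jaw":1},
  ],
)

```text
time_s: 40.9
tcp_pos: [0.4842, 0.2048, 0.1977]
tcp_rot: [0.482, 0.876, -0.0, -0.001]
force: [0.9, 0.6, -2.2]
gripper_width: 0.0128
gripper_force: 49.1
```

Run:
```python
from h import *
show();go([.4804,.2062,.13],np.radians(32.55))
```

```text
40.9 [0.4842 0.2048 0.1977] [ 0.9  0.6 -2.2] 0.0128 49.1
rot [-0.09 -0.04 -0.2 ] travel [ 0.32 -0.23  6.77]
```

>>> arm_command(
  moves=[
    {"delta_rot":[-0.1,0,-0.2],"travel":[0.3,-0.2,2],"jaw":1},
    {"delta_rot":[-0.1,0,-0.2],"travel":[0.3,-0.2,4],"jaw":1},
    {"delta_rot":[-0.1,0,-0.2],"travel":[0.3,-0.2,6],"jaw":1},
    {"delta_rot":[-0.1,0,-0.2],"travel":[0.3,-0.2,6.8],"jaw":1},
    {"delta_rot":[-0.1,0,-0.2],"travel":[0.3,-0.2,6.8],"jaw":1},
    {"delta_rot":[-0.1,0,-0.2],"travel":[0.3,-0.2,6.8],"jaw":1},
    {"delta_rot":[-0.1,0,-0.2],"travel":[0.3,-0.2,6.8],"jaw":1},
    {"delta_rot":[-0.1,0,-0.2],"travel":[0.3,-0.2,6.8],"jaw":1},
    {"delta_rot":[-0.1,0,-0.2],"travel":[0.3,-0.2,6.8],"jaw":1},
    {"delta_rot":[-0.1,0,-0.2],"travel":[0.3,-0.2,6.8],"jaw":1},
  ],
)

```text
time_s: 42.15
tcp_pos: [0.4813, 0.2049, 0.1297]
tcp_rot: [0.479, 0.878, 0.0, -0.0]
force: [0.1, 0.3, -2.6]
gripper_width: 0.013
gripper_force: 49.1
```

```bash
python3 snap.py E
python3 - <<'E'
from h import *;import pickle
go([.4804,.2062,.101],np.radians(32.55))
m=pickle.load(open("mE.pkl","rb"));im=cv2.imread("pics/wE.png")
u,v=proj(m,cal(-77,0,125)).astype(int);print(u,v)
c=im[v-75:v+75,u-75:u+75];cv2.imwrite("pics/sE.png",arm.get_image("side"));s=cv2.imread("pics/sE.png")[200:340,240:380]
cv2.imwrite("pics/wEc.png",np.hstack([cv2.resize(c,(400,400),interpolation=2),cv2.resize(s,(400,400),interpolation=2)]))
E
```

```text
42.15 [0.4813 0.2049 0.1297] [ 0.1  0.3 -2.6] 0.013 49.1
rot [ 0.03 -0.03  0.15] travel [ 0.15 -0.01  2.87]
314 90
```

View pics/wEc.png

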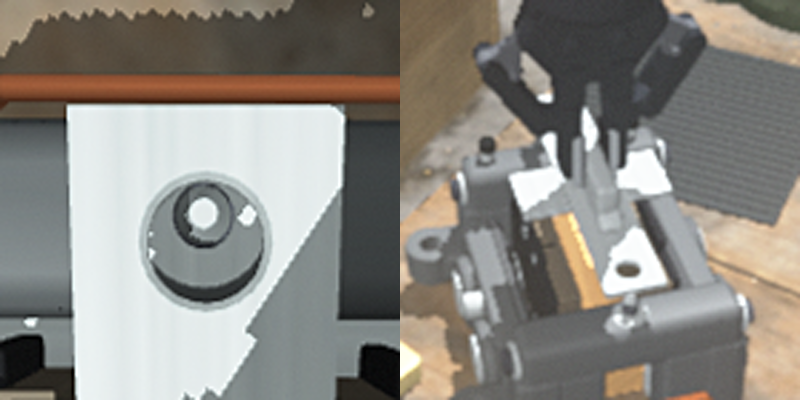

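Run:
```python
from h import *;import pickle
m=pickle.load(open("mE.pkl","rb"))
q=lambda x,y,z:loc(on(m,239+x/2.667,15+y/2.667,z))
print("hole",q(205,241,.1247),"stud",q(203,210,.108),"strip mid",q(206,200,.1247), loc(arm.observe()["tcp_pos"]))
```

```text
hole [-72.49526526   0.32529499 124.7       ] stud [-7.70663266e+01  6.05142284e-02  1.08000000e+02] strip mid [-77.31026741   0.43899087 124.7       ] [2.54873481e+00 1.10477113e-01 1.29693347e+02]
```

The hole centre is at crop (205,241) and the stud top at (203,210). Computed, the keeper needs to shift 4.5 mm along tool +x.

>>> arm_command(
  moves=[
    {"delta_rot":[0,0,0.1],"travel":[0.45,-0.03,0],"jaw":1},
    {"delta_rot":[0,0,0.1],"travel":[0.45,-0.03,0],"jaw":1},
    {"delta_rot":[0,0,0.1],"travel":[0.45,-0.03,0.4],"jaw":1},
    {"delta_rot":[0,0,0.1],"travel":[0.45,-0.03,0.8],"jaw":1},
    {"delta_rot":[0,0,0.1],"travel":[0.45,-0.03,1.1],"jaw":1},
    {"delta_rot":[0,0,0.1],"travel":[0.45,-0.03,1.4],"jaw":1},
    {"delta_rot":[0,0,0.1],"travel":[0.45,-0.03,1.6],"jaw":1},
    {"delta_rot":[0,0,0.1],"travel":[0.45,-0.03,1.8],"jaw":1},
    {"delta_rot":[0,0,0.1],"travel":[0.45,-0.03,1.8],"jaw":1},
    {"delta_rot":[0,0,0.1],"travel":[0.45,-0.03,1.8],"jaw":1},
  ],
)

```text
time_s: 43.5
tcp_pos: [0.4787, 0.2086, 0.1118]
tcp_rot: [0.48, 0.877, 0.0, -0.0]
force: [-1.3, 0.6, -2.1]
gripper_width: 0.0128
gripper_force: 49.1
```

No contact force and the bottom is below the stud tops, so the holes are over the studs. Seat it.

>>> arm_command(
  moves=[
    {"delta_rot":[0,0,0],"travel":[0,0,0.3],"jaw":1},
    {"delta_rot":[0,0,0],"travel":[0,0,0.6],"jaw":1},
    {"delta_rot":[0,0,0],"travel":[0,0,0.8],"jaw":1},
    {"delta_rot":[0,0,0],"travel":[0,0,0.95],"jaw":1},
    {"delta_rot":[0,0,0],"travel":[0,0,1.0],"jaw":1},
    {"delta_rot":[0,0,0],"travel":[0,0,1.05],"jaw":1},
    {"delta_rot":[0,0,0],"travel":[0,0,1.05],"jaw":1},
    {"delta_rot":[0,0,0],"travel":[0,0,1.05],"jaw":1},
    {"delta_rot":[0,0,0],"travel":[0,0,1.05],"jaw":1},
    {"delta_rot":[0,0,0],"travel":[0,0,1.05],"jaw":1},
  ],
)

```text
time_s: 44.75
tcp_pos: [0.4785, 0.2085, 0.1024]
tcp_rot: [0.48, 0.877, 0.0, -0.0]
force: [-6.0, -2.6, 15.1]
gripper_width: 0.0127
gripper_force: 51.5
```

>>> arm_command(
  moves=[
    {"delta_rot":[0,0,0],"travel":[0,0,0],"jaw":0.6},
    {"delta_rot":[0,0,0],"travel":[0,0,0],"jaw":0.3},
    {"delta_rot":[0,0,0],"travel":[0,0,0],"jaw":0},
    {"delta_rot":[0,0,0],"travel":[0,0,0],"jaw":-0.2},
    {"delta_rot":[0,0,0],"travel":[0,0,-2],"jaw":-0.2},
    {"delta_rot":[0,0,0],"travel":[0,0,-7],"jaw":-0.2},
    {"delta_rot":[0,0,0],"travel":[0,0,-13],"jaw":-0.2},
    {"delta_rot":[0,0,0],"travel":[-2,0,-18],"jaw":-0.2},
    {"delta_rot":[0,0,0],"travel":[-3,0,-18],"jaw":-0.2},
    {"delta_rot":[0,0,0],"travel":[-3,0,-18],"jaw":-0.2},
  ],
)

```text
time_s: 46.0
tcp_pos: [0.4946, 0.1826, 0.2806]
tcp_rot: [0.481, 0.877, 0.0, -0.0]
force: [-0.0, -1.4, -1.0]
gripper_width: 0.0513
gripper_force: 0.0
```

```bash
python3 snap.py F
python3 - <<'E'
from h import *
w=cv2.imread("pics/wF.png");s=arm.get_image("side")
a=cv2.resize(w[40:340,200:440],(440,550),interpolation=2);b=cv2.resize(s[220:370,235:335+0],(360,540),interpolation=2)
cv2.imwrite("pics/mF.png",np.hstack([a,cv2.copyMakeBorder(b,0,10,0,0,0)]))
E
```

```text
46.0 [0.4946 0.1826 0.2806] [-0.  -1.4 -1. ] 0.0513 0.0
```

View pics/mF.png

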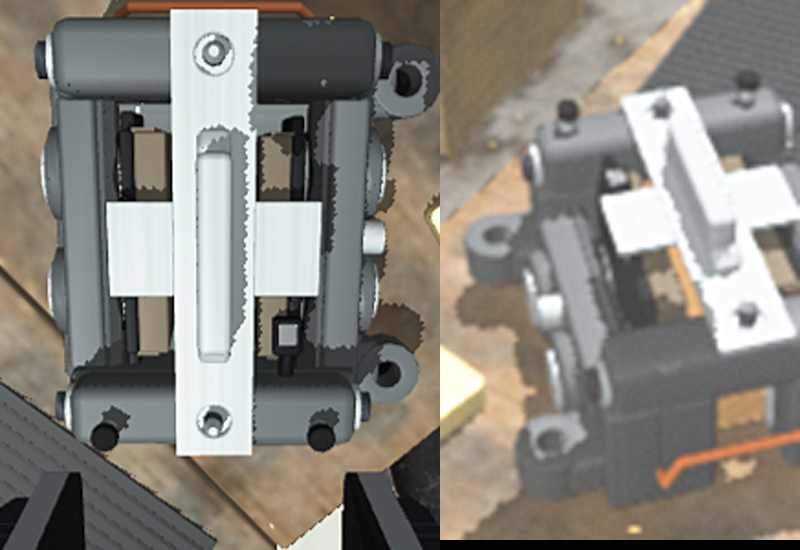

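Both studs come through the keeper holes, at (213,50) and (213,420). The keeper is flat and centred, and the sensor pad is on the lug side.

```bash
python3 -c "
from plant import arm
print(arm.finish_job())"
```

```text
the job is handed in; nothing more can be done
None
```

The pads are swapped with their linings facing the wooden block, the sensor pad is on the lug side, and the keeper is back flat over both studs; I handed the job in at about 46 s, and no verdict came back.

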